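# Wedge a rocking magnetic stirrer steady

### The job

The magnetic stirrer rocks because the foot under its far left corner is too short: push the yellow wedge along the bench, thin end first, snugly under that foot so that the stirrer stands level and no longer rocks. Test by touch: press down on the plate at that corner, push the wedge in further if it dips, and finish with a firm press there that it withstands without dipping, then draw the hand clear. Only push and press with the fingertips; lift nothing, do not shove the stirrer along the bench, and leave the beaker, bottle and jar alone.

Things in the scene. Friction and masses are not known exactly. Their poses are not given: they have to be found in the camera images.
- stirrer: Magnetic stirrer, loose, 0.7 to 1 kg, white housing 186 (x) by 150 mm (y), underside 14 mm above the bench, left side at y = +75 mm. Stands level on three of its four rubber feet (x = +-68, y = +-58 mm). Origin on the bench plane midway between the feet; x points away from its blue control panel, which faces the robot, y to its left, z up. 1 to 2 N on the plate corner over the short foot tips it.
- short_foot (a point): Lowest point of the short foot, a rubber dome of 12 mm radius under the stirrer's far left corner (x = +68, y = +58 mm of the stirrer). With the stirrer level it hangs 4 to 8 mm above the bench, differently each time; pressed, the corner tips until it meets the bench.
- plate_corner (a point): Point on the stirrer's flat white top plate near the corner over the short foot, at x = +62, y = +52, z = +68 mm of the stirrer: press down here to test. The plate spans x = -58 to +82, y = -70 to +70 mm, its top 68 mm above the bench.
- wedge: Yellow hard plastic wedge, loose, 60 g, lying left of the stirrer, 120 mm long, 40 wide, 1.5 mm high at the thin end, 19.5 at the upright square thick end. Origin at the centre of its underside; x points from the thick end (-60) to the thin end (+60 mm), roughly at the short foot. It slides at under 1 N; when it bears on the foot the push jumps to 2 or 3 N, and more shoves the stirrer.
- wedge_slope (a point): Middle of the wedge's sloping top face, 10.5 mm above its underside; z is the normal of that face, x runs down the slope (0.15) to the thin end.
- beaker: Glass beaker, 68 mm across, 90 mm high, to the right of the stirrer; origin at the centre of its base. To be left alone.
- bottle: White reagent bottle with a red cap, 60 mm across, 125 mm high, to the right of the stirrer; origin at the centre of its base. To be left alone.
- jar: Small amber glass jar with a blue cap, 42 mm across, 55 mm high, to the left of the stirrer's near part; origin at the centre of its base. To be left alone.
There are look-alikes about, which are no part of the job. Several things look just like the wedge: the one meant starts farthest to the robot's left.

How it is judged:
By the outcome, as a careful person would: the job done as asked, in the order asked, and still so for the second after the job is handed in, with the robot touching nothing.
It also fails if it takes over 48 s, if anything falls off the work surface, if the arm or the gripper's body presses on something with over 40 N, if the wrist force passes 120 N, or if a joint passes its speed limit or range.

### The arm

A 6-joint arm with a two-finger parallel gripper is mounted at the origin on the work surface. World frame = base frame: x ahead of the robot, y to its left, z up, the work surface at z = 0. Lengths are in m, angles in rad, forces in N, time in s.
With the tool pointing down it reaches from about 0.325 to 0.9 m from the base axis. Payload 6.1 kg.
Tool frame: the origin (TCP) lies midway between the tips of the shut fingers; the grasp point (between the pads) lies 19 mm behind it; z points along the fingers, y is the direction in which the jaws open and shut (so a half turn about z gives the same grasp; the last joint's range is limited). The gripper opens to 87 mm and grips with 3 to 60 N. Pads are 19 mm wide; open, the fingers measure 117 mm over their backs; the gripper's body (75 mm by 190 mm) begins 51 mm behind the grasp point.
Start: joints at [-1.414, 0.22, 1.526, -0, 1.395, -0.126], TCP at [0.174, -0.6, 0.223] pointing down, gripper open.
Joint ranges: [-2.98, 2.98], [-0.91, 2.08], [0.09, 2.57], [-1.24, 4.39], [0.2, 2.65], [-2.68, 2.68]. Speed limits (rad/s): [2.57, 2.57, 3.01, 3.14, 3.14, 3.14].

### API

Orientations are given as a unit quaternion [w, x, y, z].
In Python, from cell import manip, cams gives the robot as it stands.
- The arm moves only by the tool carry_out, never from a script. Its argument "plan" is a list of rows, each an object of numbers: "tx", "ty", "tz": the shift along the tool's x, y, z in cm; "roll": the turn about the tool's z in degrees. A call has 1 to 12 rows; each row is the pose to reach, as a shift and turn from the pose commanded when the call began, along the tool's axes at that moment; what a row does not reach only later rows make up. A row lasts 1/12 s, in which the tool goes at most 41.7 mm and 7.16 degrees, less where a joint would pass 70% of its speed; a pose out of reach is approached as far as the arm can. A call with a gripper value outside its range is refused whole. "grip" is the opening, from 0 (shut) to 1 (fully open), set as the call begins (left out, the last holds). The fingers move at their own pace and stop on an object; "squeeze" is the grip in N (left out, the last holds). Time passes only in rows, so rows that repeat a pose let the fingers close. It gives the time, the measured TCP pose, the force and the opening at its end, in the units of the state.
- manip.observe(): the state, without advancing time (a new reading comes with each control period).
- cams.camera(name): name is "scene" or "top" or "wrist"; returns a dict with "color" (384x512x3 uint8, blue, green, red), "fovy" (degrees; the focal length in pixels is half the picture's height over the tangent of half this angle, whatever the lens; pixels are square), "cx", "cy" (the principal point, pixels), "k1" (the pictures are not rectified: a ray, as slopes to the right and down, at radius r is drawn at 1 + k1 r^2 times it, then the intrinsics apply), "origin" and "rotation" of the camera in the world; the wrist camera has in their place "mount" (4x4, takes a point from camera to tool coordinates, whose origin is the TCP and whose axes are the flange's). Camera axes: x right, y down, z forward; pixel columns grow to the right and rows downward; lengths in m; the calibration is good to about 2 mm. A picture is of the moment at which its call begins: read the wrist's pose just before it. There is no depth.
- manip.sign_off(): hands the job in, once; it reports no verdict.
The state is a dict: "time": time; "joint_pos": joint angles; "joint_velocities": joint speeds; "joint_torque": joint torques, N m; "tcp_pos": TCP position; "ee_rot": TCP orientation; "ft_force": force on the tool from outside, world axes, zero at the start; "moment": the same for the moment, N m; "finger_gap": finger opening in m.
Only numpy, scipy, OpenCV 4.12 (cv2) and the standard library are available. Lean on these libraries where they do the work, as an engineer would, in place of code of your own. Each camera call takes 0.05 s, during which the arm holds its last target. There are 200 camera calls.

## Working session

There is one attempt and no reset: what is moved stays moved. The work goes in short steps, Python scripts to look and compute and a tool call to move; the robot and the scene stay as the last step left them, time stands still between calls to the robot, and variables do not carry over. Pictures are saved under pics/ and viewed, about 8 in all and at most 12, crops included, and the job is handed in when it is done.

Besides the shell and the picture viewer there is one more tool, called after "Call:" as a command line: name --argument value ..., lists and objects as JSON in quotes. carry_out: Moves the arm, as the interface text tells. Its arguments: {"type":"object","properties":{"plan":{"type":"array"},"grip":{"type":"number"},"squeeze":{"type":"number"}},"required":["plan"]}

```bash
mkdir -p pics; ls
cat > h.py <<'E'
import numpy as np, cv2
from cell import manip, cams
from scipy.spatial.transform import Rotation as R
def shot(n,f):
    s=manip.observe(); c=cams.camera(n); cv2.imwrite(f'pics/{f}.png',c['color'])
    K=f_=c['color'].shape[0]/2/np.tan(np.radians(c['fovy'])/2)
    if 'mount' in c:
        T=np.eye(4); q=s['ee_rot']; T[:3,:3]=R.from_quat([q[1],q[2],q[3],q[0]]).as_matrix(); T[:3,3]=s['tcp_pos']
        M=T@np.array(c['mount']); o,r=M[:3,3],M[:3,:3]
    else: o,r=np.array(c['origin']),np.array(c['rotation'])
    np.savez(f'pics/{f}.npz',f=f_,cx=c['cx'],cy=c['cy'],k1=c['k1'],o=o,r=r)
    return c
def px(f,u,v,z=0.):
    d=np.load(f'pics/{f}.npz'); p=np.array([(u-d['cx'])/d['f'],(v-d['cy'])/d['f']]); q=p.copy()
    for _ in range(20): q=p/(1+d['k1']*(q@q))
    w=d['r']@np.array([q[0],q[1],1]); return d['o']+w*(z-d['o'][2])/w[2]
def proj(f,P):
    d=np.load(f'pics/{f}.npz'); c=d['r'].T@(np.array(P)-d['o']); q=c[:2]/c[2]; q=q*(1+d['k1']*(q@q))
    return q*d['f']+[d['cx'],d['cy']]
E
python3 - <<'E'
from h import *
a=shot('top','top0'); b=shot('scene','sc0')
for f in('top0','sc0'):
    d=np.load(f'pics/{f}.npz'); print({k:np.round(d[k],3).tolist() for k in d})
s=manip.observe(); print({k:np.round(v,3).tolist() for k,v in s.items()})
cv2.imwrite('pics/top0b.png',cv2.resize(a['color'],(800,600)))
cv2.imwrite('pics/sc0b.png',cv2.resize(b['color'],(800,600)))
E
```

```text
pics
{'f': 354.745, 'cx': 256.441, 'cy': 186.677, 'k1': -0.098, 'o': [0.472, -0.087, 0.801], 'r': [0.059, -0.699, 0.712, -0.037]}
{'f': 355.155, 'cx': 256.315, 'cy': 187.887, 'k1': -0.104, 'o': [0.91, 0.071, 0.683], 'r': [-0.152, 0.53, 0.804, -0.223]}
{'time': 0.1, 'joint_pos': [-1.414, 0.221, 1.528, -0.0, 1.395, -0.126], 'joint_velocities': [-0.001, -0.002, -0.003, -0.002, -0.001, 0.002], 'joint_torque': [0.001, -49.595, -38.852, 0.07, 0.052, -0.0], 'tcp_pos': [0.174, -0.6, 0.222], 'ee_rot': [-0.001, 0.99, 0.141, -0.0], 'ft_force': [-0.154, -0.558, -0.458], 'moment': [-0.038, -0.066, 0.002], 'finger_gap': 0.087}
```

View pics/top0b.png

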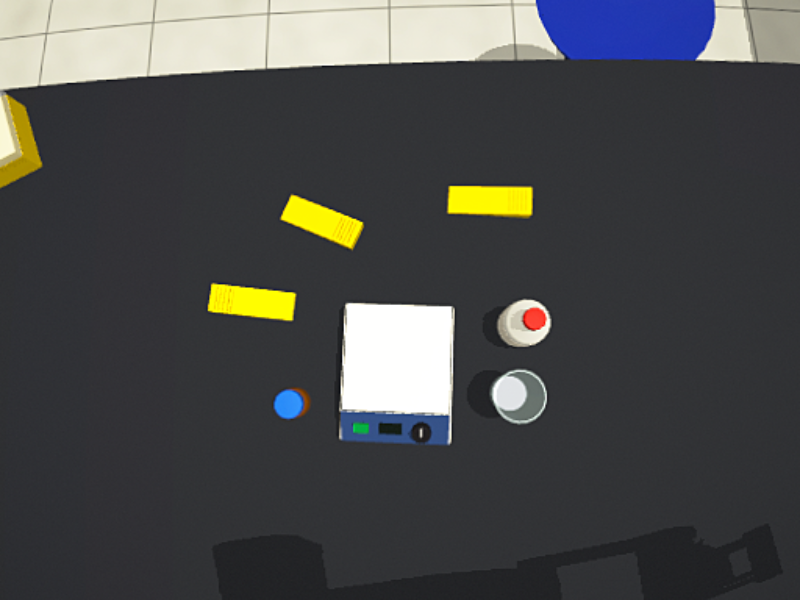

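View pics/sc0b.png

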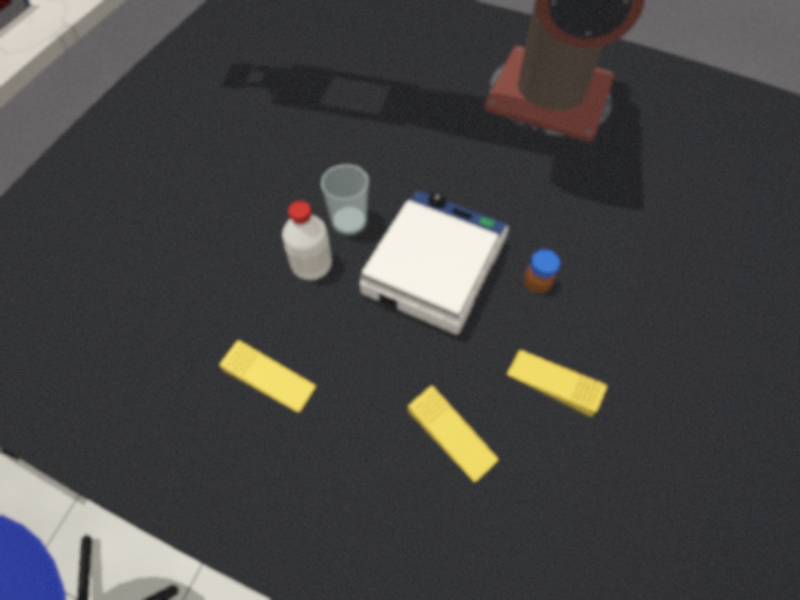

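The top view shows the leftmost wedge at about (252,302) in the enlarged picture, with its ribbed thick end on the left. The stirrer plate is at (343-453, 304-413) and its panel is below. I'll take an enlarged crop to measure from.

Run:
```python
from h import *
a=cv2.imread('pics/top0.png')[175:290,125:300]
cv2.imwrite('pics/crop1.png',cv2.resize(a,None,fx=4.5,fy=4.5,interpolation=cv2.INTER_CUBIC))
```

```text
(no output)
```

View pics/crop1.png

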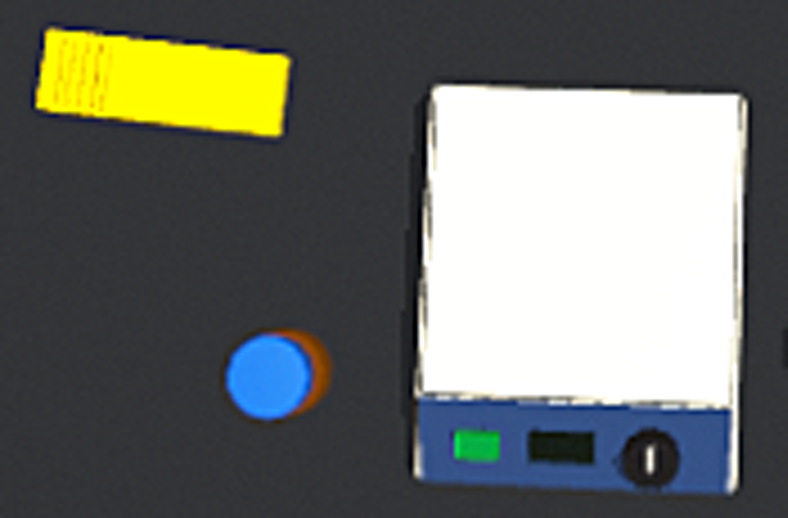

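```bash
cat > meas.py <<'E'
from h import *
def fit(L,W):
    L=np.array(L,float);W=np.array(W);l=L-L.mean(0);w=W-W.mean(0)
    a=np.arctan2((l[:,0]*w[:,1]-l[:,1]*w[:,0]).sum(),(l*w).sum())
    Rm=np.array([[np.cos(a),-np.sin(a)],[np.sin(a),np.cos(a)]]); t=W.mean(0)-Rm@L.mean(0)
    return a,t,Rm,np.linalg.norm(W-(L@Rm.T+t),axis=1)
if __name__=='__main__':
    c=lambda u,v,z:px('top0',125+(u+.5)/4.5-.5,175+(v+.5)/4.5-.5,z)[:2]
    a,t,Rm,e=fit([[.082,.07],[.082,-.07],[-.058,.07],[-.058,-.07]],[c(436,88,.068),c(742,95,.068),c(420,393,.068),c(730,405,.068)])
    print('stir',np.degrees(a),t,e)
    foot=Rm@[.068,.058]+t; print('foot',foot,'plate',Rm@[.062,.052]+t)
    b,w,Rw,e=fit([[-.06,-.02],[-.06,.02],[.06,-.02],[.06,.02]],[c(36,108,.0195),c(46,28,.0195),c(281,136,.0015),c(290,54,.0015)])
    print('wedge',np.degrees(b),w,e,'thick',Rw@[-.06,0]+w)
    print('dir to foot from wedge',np.degrees(np.arctan2(*(foot-w)[::-1])), 'foot in wedge',Rw.T@(foot-w))
    print('jar',c(268,377,.055))
E
python3 meas.py
```

```text
Traceback (most recent call last):
  File "meas.py", line 9, in <module>
    a,t,Rm,e=fit([[.082,.07],[.082,-.07],[-.058,.07],[-.058,-.07]],[c(436,88,.068),c(742,95,.068),c(420,393,.068),c(730,405,.068)])
                                                                    ~^^^^^^^^^^^^^
  File "meas.py", line 8, in <lambda>
    c=lambda u,v,z:px('top0',125+(u+.5)/4.5-.5,175+(v+.5)/4.5-.5,z)[:2]
                   ~~^^^^^^^^^^^^^^^^^^^^^^^^^^^^^^^^^^^^^^^^^^^^^^
  File "h.py", line 16, in px
    w=d['r']@np.array([q[0],q[1],1]); return d['o']+w*(z-d['o'][2])/w[2]
      ~~~~~~^~~~~~~~~~~~~~~~~~~~~~~~
ValueError: matmul: Input operand 1 has a mismatch in its core dimension 0, with gufunc signature (n?,k),(k,m?)->(n?,m?) (size 3 is different from 4)
```

```bash
sed -i "s/o,r=np.array(c\['origin'\]),np.array(c\['rotation'\])/q=c['rotation']; o,r=np.array(c['origin']),R.from_quat([q[1],q[2],q[3],q[0]]).as_matrix()/" h.py
python3 - <<'E'
import numpy as np
from scipy.spatial.transform import Rotation as R
for f in('top0','sc0'):
    d=dict(np.load(f'pics/{f}.npz')); q=d['r']; d['r']=R.from_quat([q[1],q[2],q[3],q[0]]).as_matrix(); np.savez(f'pics/{f}.npz',**d)
E
python3 meas.py
```

```text
stir -3.0802209924780226 [ 0.4735582  -0.05658709] [0.0007268  0.00165968 0.00089742 0.00017244]
foot [ 0.54457654 -0.0023248 ] plate [ 0.5382628  -0.00799373]
wedge -96.4399054920073 [0.57133054 0.15604852] [0.00105803 0.00171747 0.00194141 0.00144872] thick [0.5780602  0.21566992]
dir to foot from wedge -99.58844725787989 foot in wedge [ 0.16037475 -0.00882186]
jar [0.42600812 0.09042699]
```

```bash
cat > go.py <<'E'
import sys; from h import *
# go.py x y z heading_of_tool_x(deg): print shift in tool cm and roll
x,y,z,h=map(float,sys.argv[1:5]); s=manip.observe(); q=s['ee_rot']
M=R.from_quat([q[1],q[2],q[3],q[0]]).as_matrix()
d=M.T@(np.array([x,y,z])-s['tcp_pos'])*100
print('t',round(s['time'],2),'tcp',np.round(s['tcp_pos'],4),'hx',round(np.degrees(np.arctan2(M[1,0],M[0,0])),2),'F',np.round(s['ft_force'],2))
print('shift',np.round(d,2),'roll',round((np.degrees(np.arctan2(M[1,0],M[0,0]))-h+180)%360-180,2))
E
python3 go.py .584 .255 .2 81.3
```

```text
t 0.1 tcp [ 0.1743 -0.5996  0.2215] hx 16.2 F [-0.15 -0.56 -0.46]
shift [ 63.19 -70.63   2.29] roll -65.1
```

Call:
carry_out --plan '[{"tx": 63.2, "ty": -70.6, "tz": 2, "roll": -65.1}, {"tx": 63.2, "ty": -70.6, "tz": 2, "roll": -65.1}, {"tx": 63.2, "ty": -70.6, "tz": 2, "roll": -65.1}, {"tx": 63.2, "ty": -70.6, "tz": 2, "roll": -65.1}, {"tx": 63.2, "ty": -70.6, "tz": 2, "roll": -65.1}, {"tx": 63.2, "ty": -70.6, "tz": 2, "roll": -65.1}, {"tx": 63.2, "ty": -70.6, "tz": 2, "roll": -65.1}, {"tx": 63.2, "ty": -70.6, "tz": 2, "roll": -65.1}, {"tx": 63.2, "ty": -70.6, "tz": 2, "roll": -65.1}, {"tx": 63.2, "ty": -70.6, "tz": 2, "roll": -65.1}, {"tx": 63.2, "ty": -70.6, "tz": 2, "roll": -65.1}, {"tx": 63.2, "ty": -70.6, "tz": 2, "roll": -65.1}]' --grip 0.06

```text
time: 1.1
tcp_pos: [0.3908, -0.1474, 0.2119]
ee_rot: [0.0, 0.759, 0.651, 0.0]
ft_force: [1.0, -0.8, -0.4]
finger_gap: 0.0152
```

```bash
python3 go.py .584 .255 .12 81.3
```

```text
t 1.1 tcp [ 0.3908 -0.1474  0.2119] hx 81.29 F [ 1.05 -0.83 -0.44]
shift [42.71 12.99  9.19] roll -0.01
```

Call:
carry_out --plan '[{"tx": 42.7, "ty": 13, "tz": 9}, {"tx": 42.7, "ty": 13, "tz": 9}, {"tx": 42.7, "ty": 13, "tz": 9}, {"tx": 42.7, "ty": 13, "tz": 9}, {"tx": 42.7, "ty": 13, "tz": 9}, {"tx": 42.7, "ty": 13, "tz": 9}, {"tx": 42.7, "ty": 13, "tz": 9}, {"tx": 42.7, "ty": 13, "tz": 9}, {"tx": 42.7, "ty": 13, "tz": 9}, {"tx": 42.7, "ty": 13, "tz": 9}, {"tx": 42.7, "ty": 13, "tz": 9}, {"tx": 42.7, "ty": 13, "tz": 9}]'

```text
validation failed for argument at $.pl...
```

```bash
python3 go.py .584 .255 .008 81.3
python3 - <<'E'
from h import *
a=shot('wrist','w1'); cv2.imwrite('pics/w1b.png',cv2.resize(a['color'],(800,600)))
E
```

```text
t 1.1 tcp [ 0.3908 -0.1474  0.2119] hx 81.29 F [ 1.05 -0.83 -0.44]
shift [42.71 12.99 20.39] roll -0.01
```

View pics/w1b.png

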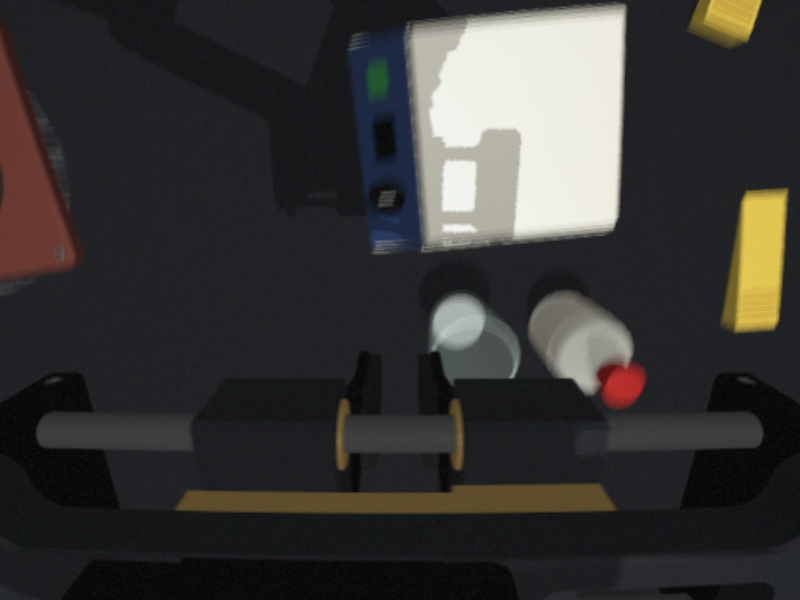

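The move call was rejected, so the arm hasn't moved. The wrist view shows the stirrer at (350-625, 5-250), with the beaker and bottle nearest the hand. I'll resend it with all four fields filled.

Call:
carry_out --plan '[{"tx": 42.7, "ty": 13, "tz": 9, "roll": 0}, {"tx": 42.7, "ty": 13, "tz": 9, "roll": 0}, {"tx": 42.7, "ty": 13, "tz": 9, "roll": 0}, {"tx": 42.7, "ty": 13, "tz": 9, "roll": 0}, {"tx": 42.7, "ty": 13, "tz": 9, "roll": 0}, {"tx": 42.7, "ty": 13, "tz": 9, "roll": 0}, {"tx": 42.7, "ty": 13, "tz": 9, "roll": 0}, {"tx": 42.7, "ty": 13, "tz": 9, "roll": 0}, {"tx": 42.7, "ty": 13, "tz": 9, "roll": 0}, {"tx": 42.7, "ty": 13, "tz": 9, "roll": 0}, {"tx": 42.7, "ty": 13, "tz": 9, "roll": 0}, {"tx": 42.7, "ty": 13, "tz": 9, "roll": 0}]'

```text
time: 2.15
tcp_pos: [0.5837, 0.258, 0.1181]
ee_rot: [-0.002, 0.757, 0.653, -0.001]
ft_force: [-1.5, -0.7, -0.5]
finger_gap: 0.0052
```

```bash
python3 go.py .584 .255 .008 81.3
```

```text
t 2.15 tcp [0.5837 0.258  0.1181] hx 81.52 F [-1.46 -0.73 -0.47]
shift [-0.29  0.12 11.01] roll 0.22
```

Call:
carry_out --plan '[{"tx": 0, "ty": 0, "tz": 4, "roll": 0}, {"tx": 0, "ty": 0, "tz": 8, "roll": 0}, {"tx": 0, "ty": 0, "tz": 10, "roll": 0}, {"tx": 0, "ty": 0, "tz": 11, "roll": 0}, {"tx": 0, "ty": 0, "tz": 11, "roll": 0}, {"tx": 0, "ty": 0, "tz": 11, "roll": 0}]'

```text
time: 2.65
tcp_pos: [0.5841, 0.2527, 0.0124]
ee_rot: [0.0, 0.759, 0.651, 0.0]
ft_force: [-0.5, -0.6, 0.2]
finger_gap: 0.0056
```

```bash
python3 go.py .584 .255 .008 81.3;  python3 - <<'E'
from h import *
a=shot('top','top1'); b=a['color'][150:290,125:300]; cv2.imwrite('pics/top1b.png',cv2.resize(b,None,fx=4,fy=4,interpolation=cv2.INTER_CUBIC))
E
```

```text
t 2.65 tcp [0.5841 0.2527 0.0124] hx 81.29 F [-0.53 -0.58  0.2 ]
shift [ 0.23 -0.05  0.44] roll -0.01
```

View pics/top1b.png

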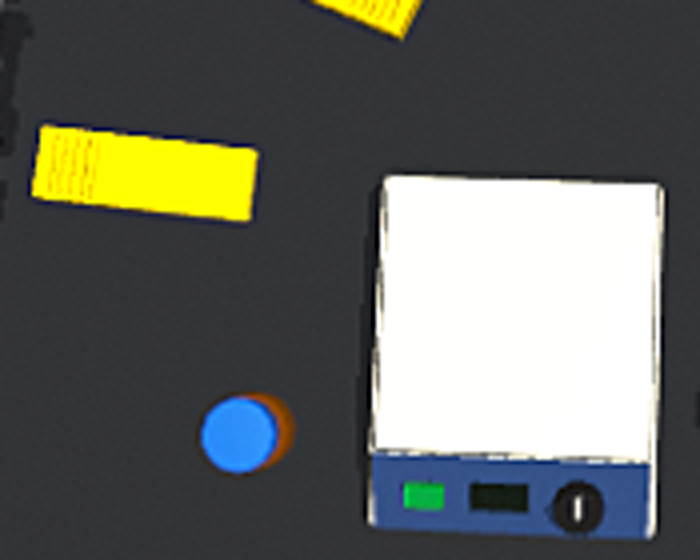

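Call:
carry_out --plan '[{"tx": -1, "ty": 0, "tz": 0.3, "roll": 0}, {"tx": -2, "ty": 0, "tz": 0.3, "roll": 0}, {"tx": -2.6, "ty": 0, "tz": 0.3, "roll": 0}, {"tx": -3.1, "ty": 0, "tz": 0.3, "roll": 0}, {"tx": -3.6, "ty": 0, "tz": 0.3, "roll": 0}, {"tx": -4.1, "ty": 0, "tz": 0.3, "roll": 0}, {"tx": -4.6, "ty": 0, "tz": 0.3, "roll": 0}, {"tx": -5.1, "ty": 0, "tz": 0.3, "roll": 0}, {"tx": -5.6, "ty": 0, "tz": 0.3, "roll": 0}, {"tx": -6.1, "ty": 0, "tz": 0.3, "roll": 0}, {"tx": -6.6, "ty": 0, "tz": 0.3, "roll": 0}, {"tx": -7, "ty": 0, "tz": 0.3, "roll": 0}]'

```text
time: 3.7
tcp_pos: [0.573, 0.1832, 0.0089]
ee_rot: [-0.0, 0.759, 0.651, -0.0]
ft_force: [0.3, 0.7, -0.1]
finger_gap: 0.0051
```

Call:
carry_out --plan '[{"tx": -0.5, "ty": 0, "tz": 0, "roll": 0}, {"tx": -1, "ty": 0, "tz": 0, "roll": 0}, {"tx": -1.5, "ty": 0, "tz": 0, "roll": 0}, {"tx": -2, "ty": 0, "tz": 0, "roll": 0}, {"tx": -2.4, "ty": 0, "tz": 0, "roll": 0}, {"tx": -2.7, "ty": 0, "tz": 0, "roll": 0}, {"tx": -2.7, "ty": 0, "tz": 0, "roll": 0}]'

```text
time: 4.28
tcp_pos: [0.5689, 0.1564, 0.0089]
ee_rot: [0.0, 0.759, 0.651, -0.0]
ft_force: [-0.1, 0.0, 0.6]
finger_gap: 0.0049
```

```bash
python3 go.py .5625 .1145 .008 81.3;  python3 - <<'E'
from h import *
a=shot('top','top2'); b=a['color'][150:290,125:300]; cv2.imwrite('pics/top2b.png',cv2.resize(b,None,fx=4,fy=4,interpolation=cv2.INTER_CUBIC))
E
```

```text
t 4.28 tcp [0.5689 0.1564 0.0089] hx 81.27 F [-0.06  0.    0.57]
shift [-4.23  0.    0.09] roll -0.03
```

View pics/top2b.png

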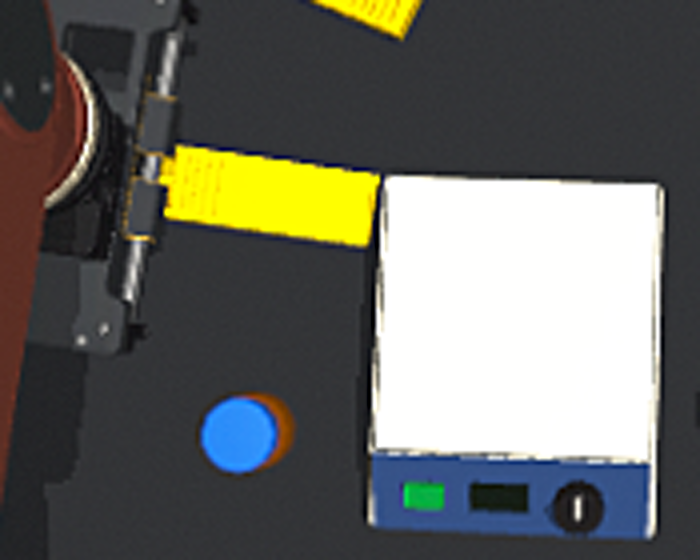

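Run:
```python
from meas import *
c=lambda u,v,z:px('top2',125+(u+.5)/4-.5,150+(v+.5)/4-.5,z)[:2]
b,w,Rw,e=fit([[-.06,-.02],[-.06,.02],[.06,-.02],[.06,.02]],[c(166,216,.0195),c(178,145,.0195),c(369,246,.0015),c(381,173,.0015)])
foot=np.array([.5446,-.0023]); print(np.degrees(b),w,e,Rw@[-.06,0]+w,'foot in wedge',Rw.T@(foot-w))
```

```text
-98.49526590894718 [0.55701474 0.08147104] [0.00302919 0.00321878 0.0036131  0.00296389] [0.5658784  0.14081272] foot in wedge [8.46859102e-02 9.67774297e-05]
```

Call:
carry_out --plan '[{"tx": -0.5, "ty": 0, "tz": 0, "roll": 0}, {"tx": -1, "ty": 0, "tz": 0, "roll": 0}, {"tx": -1.5, "ty": 0, "tz": 0, "roll": 0}, {"tx": -2, "ty": 0, "tz": 0, "roll": 0}, {"tx": -2.4, "ty": 0, "tz": 0, "roll": 0}, {"tx": -2.7, "ty": 0, "tz": 0, "roll": 0}, {"tx": -3, "ty": 0, "tz": 0, "roll": 0}, {"tx": -3.2, "ty": 0, "tz": 0, "roll": 0}, {"tx": -3.4, "ty": 0, "tz": 0, "roll": 0}]'

```text
time: 5.08
tcp_pos: [0.5639, 0.1233, 0.009]
ee_rot: [0.0, 0.759, 0.651, 0.0]
ft_force: [-0.9, 1.0, 1.0]
finger_gap: 0.0055
```

Call:
carry_out --plan '[{"tx": -0.1, "ty": 0, "tz": 0, "roll": 0}, {"tx": -0.2, "ty": 0, "tz": 0, "roll": 0}, {"tx": -0.3, "ty": 0, "tz": 0, "roll": 0}]'

```text
time: 5.33
tcp_pos: [0.5634, 0.1205, 0.009]
ee_rot: [-0.0, 0.759, 0.651, 0.0]
ft_force: [0.5, 0.7, 1.0]
finger_gap: 0.0051
```

Call:
carry_out --plan '[{"tx": -0.1, "ty": 0, "tz": 0, "roll": 0}, {"tx": -0.2, "ty": 0, "tz": 0, "roll": 0}, {"tx": -0.3, "ty": 0, "tz": 0, "roll": 0}]'

```text
time: 5.58
tcp_pos: [0.563, 0.1175, 0.009]
ee_rot: [0.0, 0.759, 0.652, 0.0]
ft_force: [-0.4, 0.8, 0.4]
finger_gap: 0.0054
```

Call:
carry_out --plan '[{"tx": -0.1, "ty": 0, "tz": 0, "roll": 0}, {"tx": -0.2, "ty": 0, "tz": 0, "roll": 0}, {"tx": -0.25, "ty": 0, "tz": 0, "roll": 0}]'

```text
time: 5.83
tcp_pos: [0.5626, 0.1149, 0.009]
ee_rot: [-0.0, 0.759, 0.651, -0.0]
ft_force: [0.4, 0.3, 0.9]
finger_gap: 0.0054
```

Call:
carry_out --plan '[{"tx": -0.1, "ty": 0, "tz": 0, "roll": 0}, {"tx": -0.2, "ty": 0, "tz": 0, "roll": 0}, {"tx": -0.2, "ty": 0, "tz": 0, "roll": 0}]'

```text
time: 6.08
tcp_pos: [0.5623, 0.1129, 0.009]
ee_rot: [0.0, 0.759, 0.651, -0.0]
ft_force: [-0.3, -0.6, -0.2]
finger_gap: 0.0052
```

Call:
carry_out --plan '[{"tx": -0.1, "ty": 0, "tz": 0, "roll": 0}, {"tx": -0.2, "ty": 0, "tz": 0, "roll": 0}]'

```text
time: 6.25
tcp_pos: [0.5619, 0.1111, 0.0089]
ee_rot: [-0.0, 0.759, 0.651, -0.0]
ft_force: [-0.3, 0.3, -0.0]
finger_gap: 0.0053
```

Call:
carry_out --plan '[{"tx": -0.1, "ty": 0, "tz": 0, "roll": 0}, {"tx": -0.2, "ty": 0, "tz": 0, "roll": 0}]'

```text
time: 6.42
tcp_pos: [0.5617, 0.109, 0.009]
ee_rot: [-0.0, 0.759, 0.651, -0.0]
ft_force: [-0.5, 0.4, 0.1]
finger_gap: 0.0054
```

Call:
carry_out --plan '[{"tx": -0.1, "ty": 0, "tz": 0, "roll": 0}, {"tx": -0.2, "ty": 0, "tz": 0, "roll": 0}]'

```text
time: 6.58
tcp_pos: [0.5613, 0.107, 0.0089]
ee_rot: [-0.0, 0.759, 0.651, -0.0]
ft_force: [0.6, -0.5, -0.4]
finger_gap: 0.0054
```

Call:
carry_out --plan '[{"tx": -0.1, "ty": 0, "tz": 0, "roll": 0}, {"tx": -0.2, "ty": 0, "tz": 0, "roll": 0}]'

```text
time: 6.75
tcp_pos: [0.561, 0.105, 0.0089]
ee_rot: [-0.0, 0.759, 0.651, -0.0]
ft_force: [0.3, 0.5, 0.3]
finger_gap: 0.0051
```

Call:
carry_out --plan '[{"tx": -0.1, "ty": 0, "tz": 0, "roll": 0}, {"tx": -0.2, "ty": 0, "tz": 0, "roll": 0}]'

```text
time: 6.92
tcp_pos: [0.5607, 0.1031, 0.009]
ee_rot: [-0.0, 0.759, 0.651, -0.0]
ft_force: [-0.1, 1.2, 0.5]
finger_gap: 0.0052
```

Call:
carry_out --plan '[{"tx": -0.1, "ty": 0, "tz": 0, "roll": 0}, {"tx": -0.2, "ty": 0, "tz": 0, "roll": 0}]'

```text
time: 7.08
tcp_pos: [0.5605, 0.1011, 0.009]
ee_rot: [-0.0, 0.759, 0.651, -0.0]
ft_force: [0.8, 0.6, -0.8]
finger_gap: 0.0051
```

Call:
carry_out --plan '[{"tx": -0.1, "ty": 0, "tz": 0, "roll": 0}, {"tx": -0.2, "ty": 0, "tz": 0, "roll": 0}]'

```text
time: 7.25
tcp_pos: [0.5602, 0.0992, 0.009]
ee_rot: [0.0, 0.759, 0.651, 0.0]
ft_force: [0.4, 0.8, -0.1]
finger_gap: 0.0051
```

Call:
carry_out --plan '[{"tx": -0.1, "ty": 0, "tz": 0, "roll": 0}, {"tx": -0.2, "ty": 0, "tz": 0, "roll": 0}]'

```text
time: 7.42
tcp_pos: [0.5599, 0.0974, 0.009]
ee_rot: [-0.0, 0.759, 0.651, 0.0]
ft_force: [0.5, 2.9, -0.7]
finger_gap: 0.0054
```

The push force jumped to 2.9 N, so the wedge is bearing on the foot. I'll take another reading while holding, then back off and press the plate.

```bash
python3 - <<'E'
from h import *
shot('top','top3'); 
for i in range(3):
    a=shot('scene','sc3'); print(np.round(manip.observe()['ft_force'],2))
E
python3 go.py .5382 -.008 .11 81.3
```

```text
[ 0.67  1.52 -0.69]
[-0.47  0.81 -0.27]
[ 0.54  1.06 -0.8 ]
t 7.62 tcp [0.5599 0.0973 0.009 ] hx 81.3 F [ 0.54  1.06 -0.8 ]
shift [-10.74  -0.55 -10.1 ] roll 0.0
```

Call:
carry_out --plan '[{"tx": 1, "ty": 0, "tz": 0, "roll": 0}, {"tx": 2.5, "ty": 0, "tz": 0, "roll": 0}, {"tx": 2.5, "ty": 0, "tz": -4, "roll": 0}, {"tx": 2.5, "ty": 0, "tz": -8, "roll": 0}, {"tx": 1, "ty": 0, "tz": -10, "roll": 0}, {"tx": -3, "ty": -0.3, "tz": -10, "roll": 0}, {"tx": -7, "ty": -0.5, "tz": -10, "roll": 0}, {"tx": -9.5, "ty": -0.5, "tz": -9.5, "roll": 0}, {"tx": -10.7, "ty": -0.5, "tz": -8.5, "roll": 0}, {"tx": -10.7, "ty": -0.5, "tz": -7.5, "roll": 0}, {"tx": -10.7, "ty": -0.5, "tz": -7, "roll": 0}, {"tx": -10.7, "ty": -0.5, "tz": -7, "roll": 0}]' --grip 0

```text
time: 8.62
tcp_pos: [0.5374, -0.0064, 0.0768]
ee_rot: [-0.002, 0.759, 0.652, -0.001]
ft_force: [-0.2, 0.7, 0.3]
finger_gap: 0.0008
```

```bash
python3 - <<'E'
from h import *
a=shot('top','top4'); b=a['color'][150:290,125:300]; cv2.imwrite('pics/top4b.png',cv2.resize(b,None,fx=4,fy=4,interpolation=cv2.INTER_CUBIC))
E
python3 go.py .5382 -.008 .07 81.3
```

```text
t 8.67 tcp [ 0.538  -0.0063  0.0776] hx 81.37 F [ 0.84 -0.19  0.24]
shift [-0.17  0.05  0.76] roll 0.07
```

Now I'll press down in 1 mm steps.

Call:
carry_out --plan '[{"tx": -0.2, "ty": 0, "tz": 0.3, "roll": 0}, {"tx": -0.2, "ty": 0, "tz": 0.5, "roll": 0}, {"tx": -0.2, "ty": 0, "tz": 0.6, "roll": 0}, {"tx": -0.2, "ty": 0, "tz": 0.7, "roll": 0}, {"tx": -0.2, "ty": 0, "tz": 0.8, "roll": 0}]'

```text
time: 9.08
tcp_pos: [0.5386, -0.0095, 0.0711]
ee_rot: [0.0, 0.759, 0.652, 0.0]
ft_force: [-0.3, -1.0, 0.2]
finger_gap: 0.0007
```

Call:
carry_out --plan '[{"tx": 0, "ty": 0, "tz": 0.1, "roll": 0}, {"tx": 0, "ty": 0, "tz": 0.1, "roll": 0}]'

```text
time: 9.25
tcp_pos: [0.5384, -0.0097, 0.0699]
ee_rot: [-0.0, 0.759, 0.651, -0.0]
ft_force: [-0.9, 0.8, -0.1]
finger_gap: 0.0004
```

Call:
carry_out --plan '[{"tx": 0, "ty": 0, "tz": 0.1, "roll": 0}, {"tx": 0, "ty": 0, "tz": 0.1, "roll": 0}]'

```text
time: 9.42
tcp_pos: [0.5384, -0.0098, 0.0689]
ee_rot: [-0.0, 0.759, 0.651, 0.0]
ft_force: [0.6, -0.1, 0.3]
finger_gap: 0.0007
```

Call:
carry_out --plan '[{"tx": 0, "ty": 0, "tz": 0.05, "roll": 0}, {"tx": 0, "ty": 0, "tz": 0.05, "roll": 0}]'

```text
time: 9.58
tcp_pos: [0.5385, -0.0097, 0.0685]
ee_rot: [-0.0, 0.759, 0.651, 0.0]
ft_force: [0.5, 0.1, -0.4]
finger_gap: 0.0002
```

Call:
carry_out --plan '[{"tx": 0, "ty": 0, "tz": 0.05, "roll": 0}, {"tx": 0, "ty": 0, "tz": 0.05, "roll": 0}]'

```text
time: 9.75
tcp_pos: [0.5386, -0.0098, 0.0682]
ee_rot: [0.0, 0.759, 0.651, 0.0]
ft_force: [-0.8, 0.5, 2.2]
finger_gap: 0.0005
```

Call:
carry_out --plan '[{"tx": 0, "ty": 0, "tz": 0.05, "roll": 0}, {"tx": 0, "ty": 0, "tz": 0.05, "roll": 0}]'

```text
time: 9.92
tcp_pos: [0.5386, -0.0098, 0.0681]
ee_rot: [0.0, 0.759, 0.651, 0.0]
ft_force: [-1.9, 0.6, 5.5]
finger_gap: 0.0003
```

Call:
carry_out --plan '[{"tx": 0, "ty": 0, "tz": 0.05, "roll": 0}, {"tx": 0, "ty": 0, "tz": 0.1, "roll": 0}, {"tx": 0, "ty": 0, "tz": 0.1, "roll": 0}]'

```text
time: 10.17
tcp_pos: [0.5388, -0.0097, 0.0679]
ee_rot: [0.0, 0.759, 0.652, 0.0]
ft_force: [-4.9, 1.4, 11.3]
finger_gap: 0.0005
```

Call:
carry_out --plan '[{"tx": 0, "ty": -0.05, "tz": 0.04, "roll": 0}, {"tx": 0, "ty": -0.1, "tz": 0.08, "roll": 0}, {"tx": 0, "ty": -0.1, "tz": 0.08, "roll": 0}, {"tx": 0, "ty": -0.1, "tz": 0.08, "roll": 0}]'

```text
time: 10.5
tcp_pos: [0.5388, -0.0097, 0.0679]
ee_rot: [0.001, 0.759, 0.652, 0.001]
ft_force: [-3.6, 1.0, 12.7]
finger_gap: 0.0001
```

Run:
```python
from h import *
for i in range(4):
    a=shot('scene','sc5'); s=manip.observe(); print(np.round(s['ft_force'],2),np.round(s['tcp_pos'],4))
cv2.imwrite('pics/sc5b.png',cv2.resize(a['color'],(800,600)))
```

```text
[-4.63  1.48 12.8 ] [ 0.5388 -0.0097  0.0679]
[-3.74  1.01 13.58] [ 0.5387 -0.0097  0.0679]
[-4.39  0.96 13.66] [ 0.5387 -0.0097  0.0679]
[-3.3   1.12 12.84] [ 0.5388 -0.0097  0.0679]
```

View pics/sc5b.png

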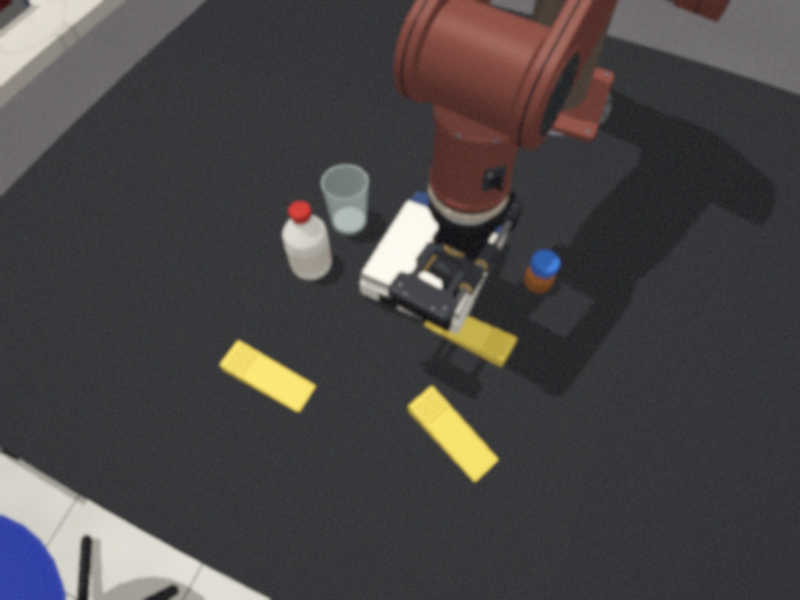

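At 13 N the tip holds steady at z = 67.9 mm, against a first contact of about 68.3. The scene view shows the wedge under the far left corner at about (470,338), with the beaker, bottle and jar in their original places. I'll draw the hand clear.

Call:
carry_out --plan '[{"tx": 0, "ty": -0.1, "tz": -0.1, "roll": 0}, {"tx": 0, "ty": -0.1, "tz": -0.3, "roll": 0}, {"tx": 0, "ty": -0.1, "tz": -1, "roll": 0}, {"tx": 0, "ty": 0, "tz": -4, "roll": 0}, {"tx": 0, "ty": 0, "tz": -8, "roll": 0}, {"tx": 0, "ty": 0, "tz": -12, "roll": 0}, {"tx": 3, "ty": 0, "tz": -15, "roll": 0}, {"tx": 7, "ty": 0, "tz": -15, "roll": 0}, {"tx": 11, "ty": 0, "tz": -15, "roll": 0}, {"tx": 15, "ty": 0, "tz": -15, "roll": 0}, {"tx": 19, "ty": 0, "tz": -15, "roll": 0}, {"tx": 23, "ty": 0, "tz": -15, "roll": 0}]'

```text
time: 11.7
tcp_pos: [0.572, 0.2196, 0.2159]
ee_rot: [0.0, 0.759, 0.651, -0.0]
ft_force: [0.2, -1.2, 0.3]
finger_gap: 0.0002
```

Call:
carry_out --plan '[{"tx": 3, "ty": 0, "tz": 0, "roll": 0}, {"tx": 6, "ty": 0, "tz": 0, "roll": 0}, {"tx": 8, "ty": 0, "tz": 0, "roll": 0}, {"tx": 8, "ty": 0, "tz": 0, "roll": 0}, {"tx": 8, "ty": 0, "tz": 0, "roll": 0}]'

```text
time: 12.12
tcp_pos: [0.5838, 0.2977, 0.2151]
ee_rot: [-0.0, 0.758, 0.652, -0.001]
ft_force: [-0.2, -0.3, 0.5]
finger_gap: 0.0006
```

Run:
```python
from h import *
a=shot('top','top6'); b=a['color'][150:290,125:300]; cv2.imwrite('pics/top6b.png',cv2.resize(b,None,fx=4,fy=4,interpolation=cv2.INTER_CUBIC))
p=cv2.imread('pics/top0.png'); g=[cv2.inRange(i,(225,225,225),(255,255,255))[215:330,180:296] for i in(p,a['color'])]
for m in g: M=cv2.moments(m,True); print(M['m00'],M['m10']/M['m00'],M['m01']/M['m00'])
```

```text
3330.0 74.23393393393394 23.898198198198198
3336.0 74.28447242206235 23.91726618705036
```

View pics/top6b.png

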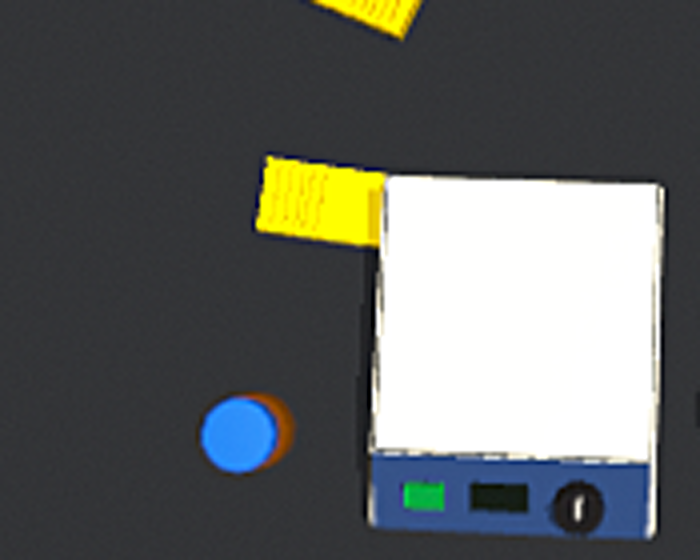

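The wedge is under the corner, with its thick end at about (260,195). The plate moved only 0.05 px, about 0.1 mm, and the hand is clear, so I'll hand the job in.

```bash
python3 -c "from cell import manip; print(manip.sign_off())"
```

```text
the job is handed in; nothing more can be done
None
```

I pushed the leftmost wedge, thin end first, under the stirrer's far left foot. I stopped when the push force jumped to 2.9 N, which meant it was bearing on the foot.

- **Press test:** I pressed the plate corner with up to about 13 N. The fingertip first met the plate at about 68.3 mm and held steady at 67.9 mm, so there was no dip and no second push was needed. The full-load press came with about 4 N of sideways drag.
- **Last look:** After I drew the hand clear, the top view showed the stirrer shifted by only about 0.1 mm. The wedge was in place and the jar undisturbed. The beaker and bottle were still in place in the scene view taken during the press.
- **Checks that disagreed:** Force readings were noisy, by about 0.5 to 1 N. My mid-push camera estimate of the wedge's position was also about 6 mm off what the fingertips implied. I therefore stopped on the force jump and the press test rather than the image. One move call was rejected for its format before the arm moved, and I resent it.

The job was handed in with about 12 s on the robot's clock, and the hand-in gave no verdict.

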